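Dip a brittle printed specimen in the spring-lift cleaner and hold it down

ROBOT

A 6-joint arm with a two-finger parallel gripper is mounted at the origin on the work surface. World frame = base frame: x ahead of the robot, y to its left, z up, the work surface at z = 0. Lengths are in mm, angles in rad, forces in N, time in s.
With the tool pointing down it reaches from about 350 to 875 mm from the base axis. Payload 4.2 kg.
Tool frame: the origin (TCP) lies midway between the tips of the shut fingers; the grasp point (between the pads) lies 19 mm behind it (arm.grip_point_offset is the distance from the TCP to the grasp point, in mm); z points along the fingers, x is the direction in which the jaws open and shut, and the axes are right-handed (so a half turn about z gives the same grasp; the last joint's range is limited). The gripper opens to 85 mm and grips with 20 to 120 N. Pads are 22 mm wide; open, the fingers measure 114 mm over their backs; the gripper's body (76 mm by 85 mm) begins 54 mm behind the grasp point. The pads swing forward as they close: fully open they stand 13 mm farther back than shut.
Start: joints at [1.488, 0.385, 0.008, 0, -1.194, -0.259], TCP at [209.457, 588.835, 231.312] pointing down, gripper open.
Joint ranges: [-3.14, 3.14], [-1.21, 2.06], [-1.07, 1.41], [-3.16, 2.05], [-2.99, -0.16], [-3.1, 3.1]. Speed limits (rad/s): [2.79, 2.79, 3.14, 3.14, 3.14, 3.14].

INTERFACE

Orientations are given as a unit quaternion [x, y, z, w].
In Python, from bench import arm gives the robot as it stands.
- The arm moves only by the tool move_arm, never from a script. Its argument "targets" is a list of rows, each a list of 7 numbers: the shift along the tool's x, y, z in cm, then the turn, a rotation vector about the tool's x, y, z in degrees, then the closure in counts, from 0 (fully open) to 255 (shut). In form: [[x, y, z, wx, wy, wz, grip], ...]. A call has 1 to 20 rows; each row is the pose to reach, as a shift and turn from the pose commanded when the call began, along the tool's axes at that moment; what a row does not reach only later rows make up. A row lasts 1/8 s, in which the tool goes at most 62.5 mm and 10.7 degrees, less where a joint would pass 70% of its speed; a pose out of reach is approached as far as the arm can. A call with a gripper value outside its range is refused whole. The fingers move at their own pace and stop on an object; the grip force is fixed at half the most. Time passes only in rows, so rows that repeat a pose let the fingers close. It gives the time, the measured TCP pose, the force and the opening at its end, in the units of the state.
- arm.read_state(): the state, without advancing time (a new reading comes with each control period).
- arm.get_image(name): name is "side" or "top" or "wrist"; returns (picture, depth): 420x560x3 uint8, blue, green, red; 420x560 float32, mm along the optical axis (not along the pixel's ray), 0 where there is no reading.
- arm.camera_params(name): a dict with "mtx" (3x3 intrinsics, pixels), "world_to_cam" (4x4, takes a point from world to camera coordinates); the wrist camera has in their place "mount" (4x4, takes a point from camera to tool coordinates, whose origin is the TCP and whose axes are the tool frame's). Camera axes: x right, y down, z forward; pixel columns grow to the right and rows downward; lengths in mm; the calibration is good to about 2 mm. A picture is of the moment at which its call begins: read the wrist's pose just before it. camera_params takes no time and is no camera call.
- arm.job_done(): hands the job in, once; it reports no verdict.
Trained networks look in the newest picture that a camera, given by its name, has taken for a name from the list of things; names that differ only in an ending like _2 or _b are one class to them, and where a whole thing is asked for, a point or a joint stands for the part that bears it (a point fixed in the world has none). Each returns a list of dicts, best first, with "score" (0 to 1); they miss things now and then, are a little off and sometimes report something else, mostly with a low value. They report only what shows in the picture. A call takes as long as a camera call. They do not tell look-alikes from the thing itself.
- arm.search_frame(thing, camera): "bbox" ([left, top, right, bottom] in pixels, round what is visible of it).
- arm.tip_of(thing, camera): "uv" ([column, row] in pixels: a listed point, or the origin of a listed thing).
The state is a dict: "clock": time; "joints": joint angles; "joint_vel": joint speeds; "joint_efforts": joint torques, N m; "position": TCP position; "ee_rot": TCP orientation; "contact_force": force on the tool from outside, world axes, zero at the start; "wrist_torque": the same for the moment, N m; "gripper_width": finger opening in mm.
Only numpy, scipy, OpenCV 4.12 (cv2) and the standard library are available. Lean on these libraries where they do the work, as an engineer would, in place of code of your own. Each camera call takes 0.05 s, during which the arm holds its last target.

TASK

Pick up the waisted ceramic specimen from the drying board - it is unfired and brittle, so grip it lightly - and lay it gently, without dropping it, in the raised wire basket of the dip cleaner and let go. Then press the lift knob down past its first two clicks to the third, so that the basket is at full depth, and keep holding it there: it springs up if released, so your program finishes while the robot is still holding the knob down. Leave the other things on the bench where they are.

Things in the scene. Friction and masses are not known exactly. Their poses are not given: they have to be found in the camera images.
- specimen_mid (a point): Centre (half-way up) of the waisted specimen: pale ceramic dog bone lying flat on the board, 84 long (its x axis), 14 high; the middle 40 is 12 wide, the two ends (22 long each) 22 wide. 35 to 70 g. It breaks if the fingers' forces on it, added together, pass 110 N, if pressed on board or basket with over 40 N, or if it falls 18 mm or more: grip with 20 to 40 N, set it down.
- basket (a point): Centre of the basket's inner floor, 166 mm above the bench when raised; goes down with the basket. Wire basket 106 x 202 mm inside (this frame's x by y), walls 42 high, rim 18 mm above the bath's rim. Open above, but at its +y end a steel strap and arm, 50 wide, rise to 122 mm above this point and run to the knob, whose axis lies 175.5 mm along +y. Frame turns with the cleaner.
- knob_top (a point): Centre of the flat top (46 mm) of the lift knob: a black mushroom knob 54 mm across, 33 high, on an upright rod with three small collars at the +y end of the cleaner; its highest part, 327 mm above the bench when up. It goes straight down with the basket when pressed. Nothing stands above it. z up.
- lift (a joint): How far knob and basket are pressed down, m: 0 up (rest); it clicks over the rod's three collars at 0.018, 0.044 and 0.070 (each click felt 6 mm before and after); at the third click 0.076 to 0.083; stop at 0.0845. A spring returns it from anywhere, the clicks do not latch: it pushes up with 6 to 12 N and each collar first adds, then takes off about 5 N. Pressing takes up to 17 N.
- board: Plywood drying board, 140 x 220 x 8 mm, lying on the bench; origin at the centre of its underside. Carries the specimen and two plain straight bars side by side about 70 mm apart, in any order.
- bar1: Plain straight ceramic bar 84 x 14 x 14 mm on the board, no waist: leave it. Origin at its underside's centre, x along it.
- bar2: Another such plain bar: leave it.
- canister: Perforated metal canister with a lid, 74 mm across, 104 high, standing beyond the board: leave it.
- cup: White plastic cup, 72 mm across, 90 high: leave it.
- scalpel: Steel scalpel, about 130 mm long, lying between the board and the robot: leave it.
- brush: Wooden brush, 170 mm, lying near the board: leave it.
- hammer: Hammer with green handle, lying to the left of the cleaner: leave it.
- bitcase: Flat blue case with clear cover, 150 x 50 x 20 mm, lying beyond the middle of the bench: leave it.
- cleaner: The dip cleaner: a stainless bath 170 x 285 mm, 190 high, with the lift column (60 x 60) at its +y end, standing fixed on the bench; origin at the underside of the bath, straight below point basket. Its front (-x side) carries the control panel.
Mind the look-alikes: they are no part of the job. Leave any pink or purple look-alike of the part that bears specimen_mid alone.

How it is judged:
By the outcome, as a careful person would: the job done as asked, in the order asked, and still so for the second after the job is handed in, while the arm keeps its last pose, push and grip.
It also fails if it takes over 51 s, if anything falls off the work surface, if the arm or the gripper's body presses on something with over 40 N, if the wrist force passes 120 N, or if a joint passes its speed limit or range.

## Working session

There is one attempt and no reset: what is moved stays moved. The work goes in short steps, Python scripts to look and compute and a tool call to move; the robot and the scene stay as the last step left them, time stands still between calls to the robot, and variables do not carry over. Pictures are saved under pics/ and viewed, and the job is handed in when it is done.

Besides the shell and the picture viewer there is one more tool, called after "Call:" as name(argument=value, ...) on one line, values as JSON. move_arm: Moves the arm, as the interface text tells. Its arguments: {"type":"object","properties":{"targets":{"type":"array","items":{"type":"array","items":{"type":"number"}}}},"required":["targets"]}

```bash
mkdir -p pics; ls; cat > h.py <<'E'
import numpy as np,cv2
from bench import arm
def grab(n,f=None):
    s=arm.read_state()
    im,d=arm.get_image(n)
    p=arm.camera_params(n)
    if f: cv2.imwrite('pics/'+f,im)
    return s,im,d,p
E
python3 - <<'E'
from h import *
s,im,d,p=grab('top','top0.png')
np.savez('top0.npz',im=im,d=d,K=p['mtx'],T=p['world_to_cam'])
for t in ['specimen_mid','basket','knob_top']: print(t,[(np.round(r['uv'],1),round(r['score'],2)) for r in arm.tip_of(t,'top')])
for t in ['specimen_mid','bar1','cleaner','board']: print(t,[(np.round(r['bbox'],1),round(r['score'],2)) for r in arm.search_frame(t,'top')])
s,im,d,p=grab('side','side0.png')
np.savez('side0.npz',im=im,d=d,K=p['mtx'],T=p['world_to_cam'])
print(arm.read_state())
E
```

```text
pics
specimen_mid [(array([417.1, 246.7]), 0.61), (array([395.6, 223.3]), 0.45), (array([361., 198.]), 0.39)]
basket [(array([237.5, 209.6]), 0.57), (array([326.5, 208. ]), 0.57)]
knob_top [(array([345.2, 198.4]), 0.6), (array([182.8, 205.9]), 0.55), (array([360.1, 198. ]), 0.25)]
specimen_mid [(array([414.4, 238.4, 419.9, 254.1]), 0.41)]
bar1 [(array([324.5, 196.2, 333.6, 212.6]), 0.54)]
cleaner [(array([178.8, 184.4, 275.5, 237.4]), 0.8), (array([281. , 157.8, 315.8, 165.6]), 0.62)]
board [(array([319.4, 183.9, 373.5, 223. ]), 0.74)]
{'clock': 0.45, 'joints': array([ 1.48761696e+00,  3.84750172e-01,  7.79400960e-03, -7.13647358e-05,
       -1.19400971e+00, -2.58614391e-01]), 'joint_vel': array([-2.20094697e-03, -1.38666476e-03,  1.47363284e-03, -3.14315959e-04,
       -4.52677907e-04, -2.97726595e-05]), 'joint_efforts': array([ 1.79523777e-04, -3.91630554e+01,  1.88387382e+01,  4.18588981e+00,
       -1.02517955e-03,  1.61719257e-06]), 'position': array([209.4229548 , 588.78912783, 231.22959434]), 'ee_rot': array([-5.76540383e-01,  8.17068650e-01, -4.36494586e-05, -7.98873882e-05]), 'contact_force': array([-0.76873508, -0.2405117 ,  0.35828497]), 'wrist_torque': array([-0.00230438, -0.02138444,  0.03464369]), 'gripper_width': 85.10484248180545}
```

```bash
python3 - <<'E'
import cv2
im=cv2.imread('pics/top0.png')
c=im[140:280,160:440]; cv2.imwrite('pics/top0z.png',cv2.resize(c,None,fx=2.85,fy=2.85,interpolation=cv2.INTER_CUBIC))
E
```

```text
(no output)
```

View pics/top0.png

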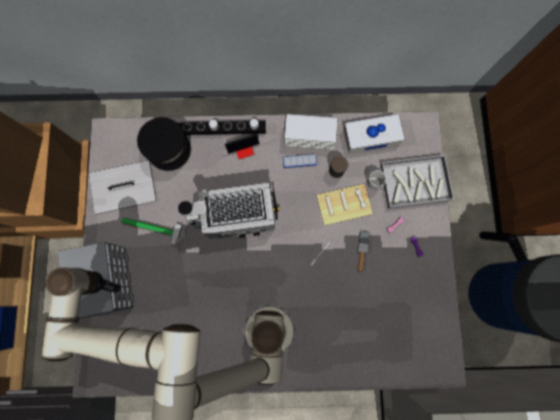

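View pics/top0z.png

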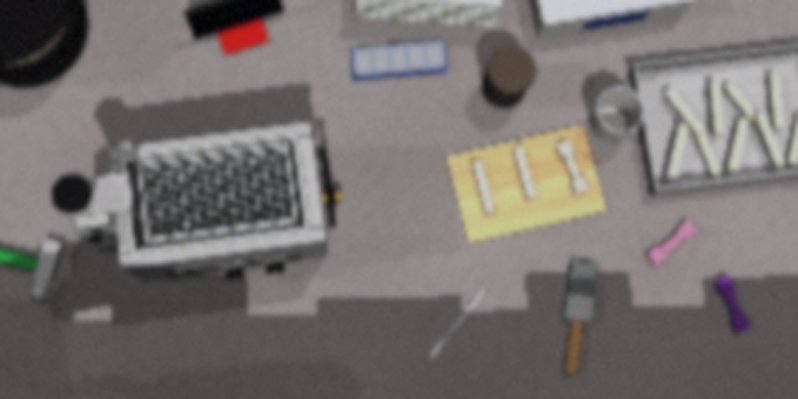

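View pics/side0.png

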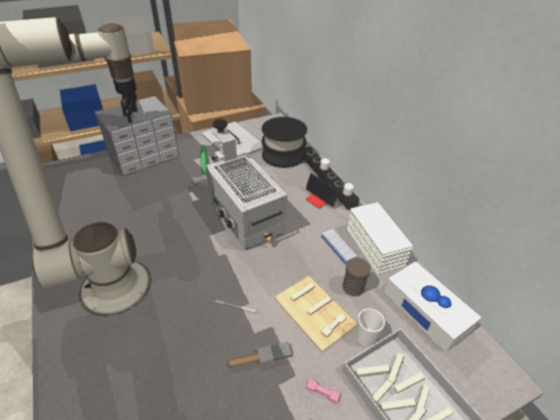

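The board carries three pale pieces. The two plain bars are at top pixels (330,204) and (344,199). The waisted one is at (361,198), or (334,324) in the side view. Other look-alikes are the pink dog bone at (396,225), the purple one at (417,246) and the bars in the tray at (416,182). By the description I choose (361,198). The knob is at (185,207) and the basket at (238,208). Next I'll measure their positions.

```bash
python3 - <<'E'
import numpy as np,cv2
from h import *
def back(f,uv,z=None):
    a=np.load(f);K,T,d=a['K'],a['T'],a['d']
    Ti=np.linalg.inv(T); r=Ti[:3,:3]@np.linalg.inv(K)@np.array([*uv,1.]);c=Ti[:3,3]
    if z is None: s=d[int(round(uv[1])),int(round(uv[0]))]
    else: s=(z-c[2])/r[2]
    return c+s*r
a=np.load('top0.npz');print(a['K'],np.linalg.inv(a['T'])[:3,3])
print('spec',back('top0.npz',(361,198),15),back('top0.npz',(361,198)))
print('knob',back('top0.npz',(183.5,206.5),327),back('top0.npz',(183.5,206.5)))
print('bask',back('top0.npz',(237.5,209.6),166),back('top0.npz',(237.5,209.6)))
print('side spec',back('side0.npz',(334,324),15), 'knob',back('side0.npz',(221,125),327))
im=a['im'];cv2.imwrite('pics/crop1.png',cv2.resize(im[180:230,315:380],None,fx=10,fy=10,interpolation=cv2.INTER_CUBIC))
im=np.load('side0.npz')['im'];cv2.imwrite('pics/crop2.png',cv2.resize(im[270:350,270:360],None,fx=7,fy=7,interpolation=cv2.INTER_CUBIC))
E
```

```text
[[426.39659422   0.         283.49874533]
 [  0.         426.39659422 199.8238796 ]
 [  0.           0.           1.        ]] [ 179.04269861  -59.81387536 1848.86117678]
spec [ 552.37151298 -414.82483777   15.        ] [ 550.28155954 -412.83743055   25.26624341]
knob [471.39676161 291.58994115 327.        ] [471.69811118 291.95215738 325.43131238]
bask [484.96550866 112.27904083 166.        ] [504.09824717 123.04191518  60.75206885]
side spec [ 553.14675497 -410.86470759   15.        ] knob [467.07473836 262.42755908 327.        ]
```

View pics/crop2.png

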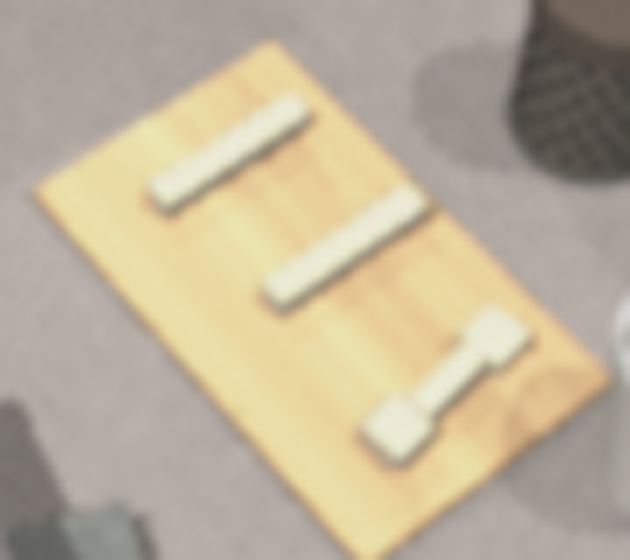

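The crops confirm the waisted piece is the third one on the board, at about (553,-413). I'll carry the arm there, high over the cleaner, turning with the base.

Call:
move_arm(targets=[[0,0,-6,0,0,0,0],[0,0,-12,0,0,0,0],[4.6,-3.7,-14,0,0,8,0],[9.2,-7.3,-16,0,0,16,0],[13.8,-11,-17,0,0,24,0],[18.4,-14.6,-18,0,0,32,0],[23,-18.3,-18,0,0,40,0],[27.6,-22,-18,0,0,48,0],[32.2,-25.6,-18,0,0,56,0],[36.8,-29.3,-18,0,0,64,0],[41.4,-33,-18,0,0,72,0],[46,-36.6,-18,0,0,80,0],[50.6,-40.3,-18,0,0,88,0],[55.2,-44,-18,0,0,96,0],[59.8,-47.6,-17,0,0,104,0],[64.4,-51.3,-15,0,0,112,0],[69,-54.9,-13,0,0,120,0],[73.5,-58.5,-11,0,0,128,0],[78,-62.2,-9,0,0,136,0],[81,-65,-7,0,0,143,0]])

```text
clock: 2.95
position: [550.6, -394.6, 299.9]
ee_rot: [0.594, 0.804, -0.0, -0.0]
contact_force: [0.8, 0.8, 0.3]
gripper_width: 85.1
```

```bash
python3 - <<'E'
from h import *
s,im,d,p=grab('wrist','w1.png')
np.savez('w1.npz',im=im,d=d,K=p['mtx'],M=p['mount'],pos=s['position'],q=s['ee_rot'])
print(s['clock'],s['position'],s['ee_rot'],s['joints'],p['mount'],p['mtx'])
for t in ['specimen_mid','bar1']: print(t,[(np.round(r['uv'],1),round(r['score'],2)) for r in arm.tip_of(t,'wrist')],[(np.round(r['bbox'],1),round(r['score'],2)) for r in arm.search_frame(t,'wrist')])
E
```

```text
2.95 [ 550.55054668 -394.60807987  299.92435057] [ 5.94199868e-01  8.04317345e-01 -1.08514300e-04 -3.36184555e-04] [-3.83701777e-01  4.44685016e-01  2.70876695e-01  4.27624794e-05
 -1.39769328e+00 -8.88846668e-01] [[ 9.99999641e-01  3.55665166e-04  7.69326217e-04  3.34573272e-01]
 [-5.42304066e-04  9.66068020e-01  2.58287218e-01 -6.48666845e+01]
 [-6.51357688e-04 -2.58287543e-01  9.66067866e-01 -1.44048982e+02]
 [ 0.00000000e+00  0.00000000e+00  0.00000000e+00  1.00000000e+00]] [[300.38471867   0.         278.69704651]
 [  0.         300.38471867 211.80006829]
 [  0.           0.           1.        ]]
specimen_mid [(array([269.4, 178.3]), 0.61), (array([187.7,  55.1]), 0.61)] [(array([260.5, 147.1, 276.5, 208.3]), 0.81), (array([153.7,  32.8, 223.6,  76.9]), 0.57), (array([277.4, 249.4, 338.6, 331. ]), 0.22)]
bar1 [(array([317.3, 184.4]), 0.7)] [(array([356.4, 154.3, 375.7, 215.3]), 0.92), (array([310.3, 159.3, 329.1, 217.1]), 0.85)]
```

View pics/w1.png

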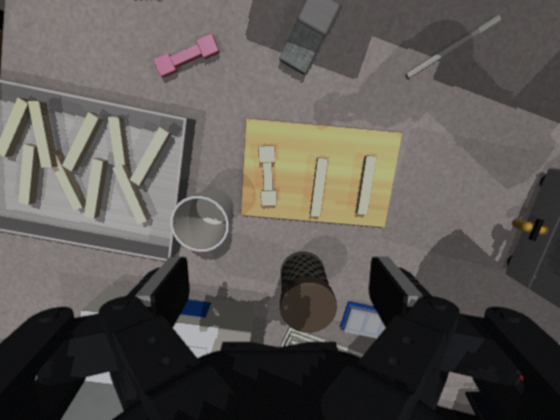

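The wrist view shows the waisted specimen at (268,177), with its ends at (267,154) and (268,199). The plain bars are at (319,187) and (366,185). I'll compute the specimen's pose from this.

```bash
cat >> h.py <<'E'
from scipy.spatial.transform import Rotation as Ro
def wback(f,uv,z):
    a=np.load(f);M=a['M'];R=Ro.from_quat(a['q']).as_matrix()
    Rc=R@M[:3,:3];c=R@M[:3,3]+a['pos'];uv=np.atleast_2d(uv).astype(float)
    r=(Rc@np.linalg.inv(a['K'])@np.c_[uv,np.ones(len(uv))].T).T
    return c+r*((z-c[2])/r[:,2])[:,None]
E
cat > seg.py <<'E'
from h import *
import sys
f,u0,v0,u1,v1,z=sys.argv[1],*map(float,sys.argv[2:])
im=np.load(f)['im'];u0,v0,u1,v1=map(int,(u0,v0,u1,v1))
c=im[v0:v1,u0:u1].astype(int)
m=((c.max(2)-c.min(2)<60)&(c.min(2)>120)).astype(np.uint8)
n,l,st,ce=cv2.connectedComponentsWithStats(m)
k=1+np.argmax(st[1:,4]);ys,xs=np.where(l==k)
P=wback(f,np.c_[xs+u0,ys+v0],z)[:,:2]
print(st[k]);cv2.imwrite('pics/mask.png',cv2.resize(((l==k)*255).astype(np.uint8),None,fx=6,fy=6,interpolation=0))
(rc,sz,an)=cv2.minAreaRect(P.astype(np.float32));mu=P.mean(0);e,V=np.linalg.eigh(np.cov((P-mu).T));a=V[:,1]*np.sign(V[0,1])
print('rect',rc,sz,an,'mean',mu,'axis deg',np.degrees(np.arctan2(a[1],a[0])))
E
python3 seg.py w1.npz 250 138 290 218 20
python3 -c "
from h import *
print(wback('w1.npz',[[267,154],[268.5,199],[268,177]],20))"
```

```text
[  9   8  18  60 702]
rect (551.2410278320312, -410.1794128417969) (83.90933990478516, 22.37320899963379) 18.317777633666992 mean [ 549.53818288 -410.99386909] axis deg 18.81472294038336
[[ 521.84420864 -419.66061227   20.        ]
 [ 582.54864894 -399.36742925   20.        ]
 [ 552.18560891 -409.16911581   20.        ]]
```

View pics/mask.png

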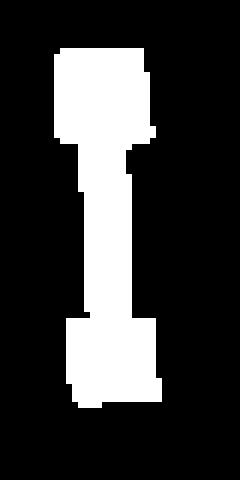

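```bash
python3 -c "
from h import *
print('cup',wback('w1.npz',[[199,222],[228,222]],90)-[551.3,-410.2,0])
print('can',wback('w1.npz',[[307,308],[307,280]],104)-[551.3,-410.2,0])"
```

```text
cup [[ 68.63797841 -64.9322754   90.        ]
 [ 58.14631341 -30.83138225  90.        ]]
can [[135.04947385  96.06261527 104.        ]
 [ 97.56515996  83.51249527 104.        ]]
```

Call:
move_arm(targets=[[-0.8,-0.2,5,0,0,-1,60],[-1.5,-0.4,10,0,0,-1.4,120],[-1.5,-0.4,15,0,0,-1.4,120],[-1.5,-0.4,17,0,0,-1.4,120],[-1.5,-0.4,17,0,0,-1.4,120],[-1.5,-0.4,17,0,0,-1.4,120]])

```text
clock: 3.95
position: [552.3, -407.6, 134.3]
ee_rot: [0.581, 0.814, 0.0, 0.002]
contact_force: [-0.1, 0.0, -0.8]
gripper_width: 45.2
```

```bash
cat > wl.py <<'E'
from h import *
import sys
n=sys.argv[1]
s,im,d,p=grab('wrist',n+'.png')
np.savez(n+'.npz',im=im,d=d,K=p['mtx'],M=p['mount'],pos=s['position'],q=s['ee_rot'])
print(s['clock'],s['position'],s['ee_rot'],s['joints'],s['gripper_width'],s['contact_force'])
E
python3 wl.py w2
```

```text
3.95 [ 552.33848247 -407.64759799  134.25416804] [5.81332107e-01 8.13663126e-01 1.76786503e-04 2.29527636e-03] [-4.00572827e-01  5.58126855e-01  4.26405326e-02  7.55709612e-04
 -1.05075292e+00 -8.40534792e-01] 45.169720357850075 [-0.05924883  0.03278957 -0.80861624]
```

View pics/w2.png

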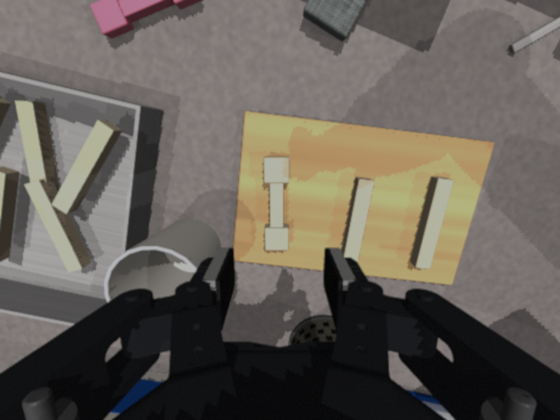

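```bash
python3 seg.py w2.npz 255 140 300 260 22; python3 -c "
from h import *
print(wback('w2.npz',[[276,169],[276.5,238],[264,238],[290,238],[264,169],[288,169],[270,204],[283,204]],22));print(arm.read_state()['position'])"
```

```text
[   9   17   36   93 1847]
rect (549.3381958007812, -405.8996276855469) (83.02986907958984, 30.200815200805664) 19.058059692382812 mean [ 548.07880003 -410.5323012 ] axis deg 18.17738357612701
[[ 521.18549982 -420.64071511   22.        ]
 [ 579.97755739 -400.13991294   22.        ]
 [ 583.65999015 -410.83318683   22.        ]
 [ 576.00157939 -388.59422441   22.        ]
 [ 524.50232387 -430.29421179   22.        ]
 [ 517.86943529 -410.98942902   22.        ]
 [ 551.88501699 -415.74533614   22.        ]
 [ 548.17605517 -404.96259326   22.        ]]
[ 552.33347049 -407.79757988  134.27787649]
```

View pics/mask.png

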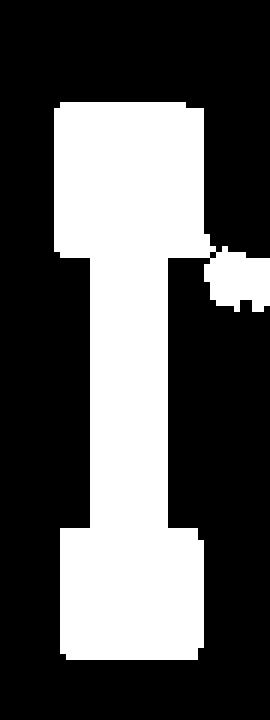

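The mask gives the specimen centre at about (550.5,-410.4) with its axis at about 19°. The jaws are already aligned with it. I'll descend to just above it first.

Call:
move_arm(targets=[[-0.2,-0.25,4,0,0,0,120],[-0.2,-0.25,7.5,0,0,0,120],[-0.2,-0.25,9.5,0,0,0,120],[-0.2,-0.25,10.5,0,0,0,120],[-0.2,-0.25,10.5,0,0,0,120],[-0.2,-0.25,10.5,0,0,0,120]])

```text
clock: 4.75
position: [550.3, -410.9, 28.0]
ee_rot: [0.582, 0.813, 0.0, 0.001]
contact_force: [-0.3, 0.5, 0.9]
gripper_width: 44.9
```

```bash
python3 wl.py w3
```

```text
4.75 [ 550.31928985 -410.85875356   28.0181903 ] [5.81849985e-01 8.13294773e-01 1.60870794e-04 1.47659850e-03] [-4.06334930e-01  6.68276323e-01 -5.23228457e-02  4.19956987e-04
 -8.47243249e-01 -8.35947259e-01] 44.895080327211005 [-0.32339398  0.47076012  0.90186492]
```

View pics/w3.png

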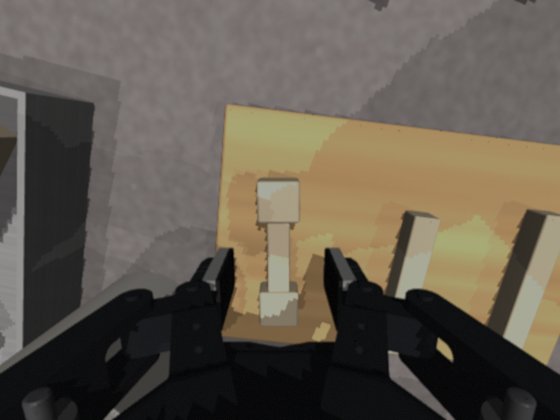

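The specimen's waist at (278,253) lies between the fingertips at (228,262) and (332,262), so I'll go down and close a little at a time.

Call:
move_arm(targets=[[0,0,1,0,0,0,120],[0,0,1.7,0,0,0,120],[0,0,1.7,0,0,0,160],[0,0,1.7,0,0,0,190],[0,0,1.7,0,0,0,200],[0,0,1.7,0,0,0,200],[0,0,1.7,0,0,0,200]])

```text
clock: 5.68
position: [549.4, -410.4, 9.5]
ee_rot: [0.582, 0.813, 0.0, 0.0]
contact_force: [-0.5, 0.3, 0.6]
gripper_width: 18.3
```

Call:
move_arm(targets=[[0,0,-0.1,0,0,0,206],[0,0,-0.1,0,0,0,212],[0,0,-0.1,0,0,0,216],[0,0,-0.1,0,0,0,218],[0,0,-0.1,0,0,0,220],[0,0,-0.1,0,0,0,220],[0,0,-0.1,0,0,0,220]])

```text
clock: 6.55
position: [549.5, -410.6, 10.5]
ee_rot: [0.582, 0.813, -0.0, 0.0]
contact_force: [-0.1, -1.0, 0.3]
gripper_width: 11.9
```

Call:
move_arm(targets=[[0,0,0,0,0,0,222],[0,0,0,0,0,0,224],[0,0,0,0,0,0,224]])

```text
clock: 6.92
position: [549.5, -410.5, 10.5]
ee_rot: [0.582, 0.813, -0.0, 0.0]
contact_force: [-0.2, -0.7, 1.5]
gripper_width: 11.2
```

```bash
python3 wl.py w4
```

```text
6.925 [ 549.47196342 -410.50330754   10.54531339] [ 5.81951493e-01  8.13223462e-01 -1.61307212e-05  2.44155399e-04] [-4.06427479e-01  6.88875292e-01 -6.41819017e-02  1.85877780e-04
 -8.17268916e-01 -8.35952387e-01] 11.238890936103603 [-0.17557713 -0.66649208  1.46354931]
```

View pics/w4.png

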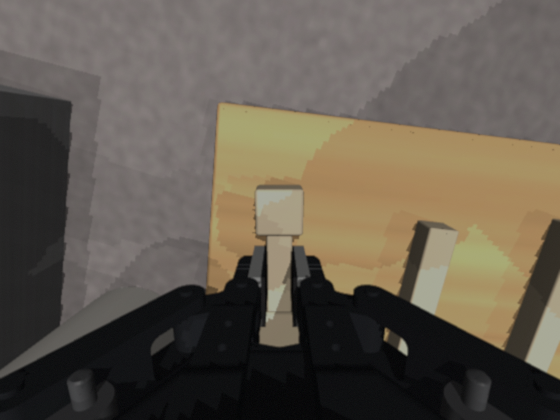

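Call:
move_arm(targets=[[0,0,0,0,0,0,226],[0,0,0,0,0,0,226],[0,0,0,0,0,0,226]])

```text
clock: 7.35
position: [549.5, -410.6, 10.6]
ee_rot: [0.582, 0.813, -0.0, 0.0]
contact_force: [-0.1, -0.8, 3.9]
gripper_width: 10.7
```

Call:
move_arm(targets=[[0,0,-0.3,0,0,0,226],[0,0,-0.6,0,0,0,226],[0,0,-0.9,0,0,0,226],[0,0,-0.9,0,0,0,226],[0,0,-0.9,0,0,0,226]])

```text
clock: 7.98
position: [549.2, -410.3, 19.2]
ee_rot: [0.582, 0.813, 0.0, -0.0]
contact_force: [-0.8, 0.6, -0.3]
gripper_width: 10.8
```

```bash
python3 wl.py w5
```

```text
7.975 [ 549.22104214 -410.28616375   19.22653345] [ 5.82047800e-01  8.13154562e-01  4.68405634e-05 -1.20345854e-04] [-4.06401411e-01  6.78283894e-01 -5.88169687e-02 -1.92881806e-04
 -8.33910659e-01 -8.35958507e-01] 10.754460466804035 [-0.79701037  0.6176075  -0.33832988]
```

View pics/w5.png

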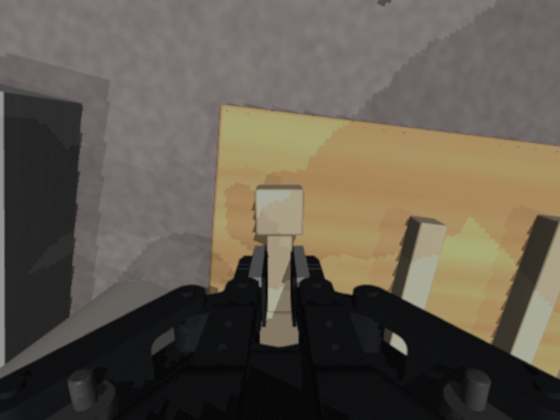

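It lifted with the gripper: it kept its place in the frame while the bars moved, and the width stayed at 10.8. I'll carry it slowly, raised and turned, to above the basket.

Call:
move_arm(targets=[[0,0,-1.5,0,0,0,226],[0,0,-4,0,0,0,226],[0,0,-7.5,0,0,0,226],[0,0,-11,0,0,0,226],[1,0.2,-14.5,0,0,-2,226],[3.5,0.8,-18,0,0,-6,226],[7,1.5,-21,0,0,-12,226],[11,2.3,-24,0,0,-18,226],[15,3.1,-27,0,0,-24,226],[19,4,-29,0,0,-30,226],[23,4.8,-30,0,0,-36,226],[27,5.6,-31,0,0,-42,226],[31,6.4,-31,0,0,-48,226],[35,7.2,-31,0,0,-54,226],[39,8,-31,0,0,-60,226],[42.5,8.8,-31,0,0,-66,226],[45.5,9.4,-31,0,0,-71,226],[48,10,-31,0,0,-75,226],[49.5,10.3,-31,0,0,-76,226],[49.8,10.3,-31,0,0,-76,226]])

```text
clock: 10.52
position: [486.0, 94.6, 329.8]
ee_rot: [-0.042, 0.999, 0.0, 0.0]
contact_force: [-0.5, -0.0, -0.8]
gripper_width: 10.9
```

```bash
python3 wl.py w6; python3 - <<'E'
from h import *
arm.get_image('wrist')
for t in ['basket','knob_top','cleaner']: print(t,[(np.round(r['uv'],1),round(r['score'],2)) for r in arm.tip_of(t,'wrist')])
E
```

```text
10.525 [485.96257383  94.62470592 329.82309803] [-4.21588607e-02  9.99110871e-01  9.01241062e-05  2.98330296e-04] [ 5.21037430e-01  1.01867508e-01 -1.25469441e-01  1.18004164e-04
 -1.34284678e+00 -4.36721338e-01] 10.869254890190463 [-0.52951258 -0.00193961 -0.82375098]
basket []
knob_top []
cleaner [(array([278.1, 188.4]), 0.89)]
```

View pics/w6.png

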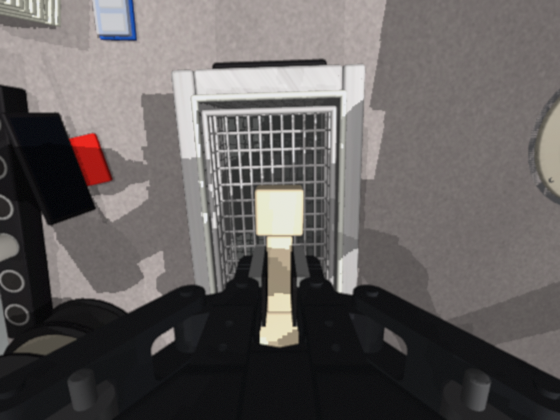

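The specimen is still held. The basket rim's far corners are at (204,110) and (338,108), with its side wires running down from there. I'll work out where the specimen sits relative to the rim.

```bash
python3 - <<'E'
from h import *
im=cv2.imread('pics/w6.png');cv2.imwrite('pics/w6z.png',cv2.resize(im[55:305,170:370],None,fx=3,fy=2.4,interpolation=cv2.INTER_CUBIC))
print(wback('w6.npz',[[204,110],[338,108],[212,285],[334,285],[194,98],[345,97],[211,285]],208))
E
```

```text
[[555.72176716  18.19814488 208.        ]
 [443.78109508   7.07906806 208.        ]
 [544.55416463 180.69512341 208.        ]
 [425.36891195 170.52726884 208.        ]
 [564.20670649   9.41108283 208.        ]
 [439.16074689  -2.00733862 208.        ]
 [545.53127382 180.77848191 208.        ]]
```

View pics/w6z.png

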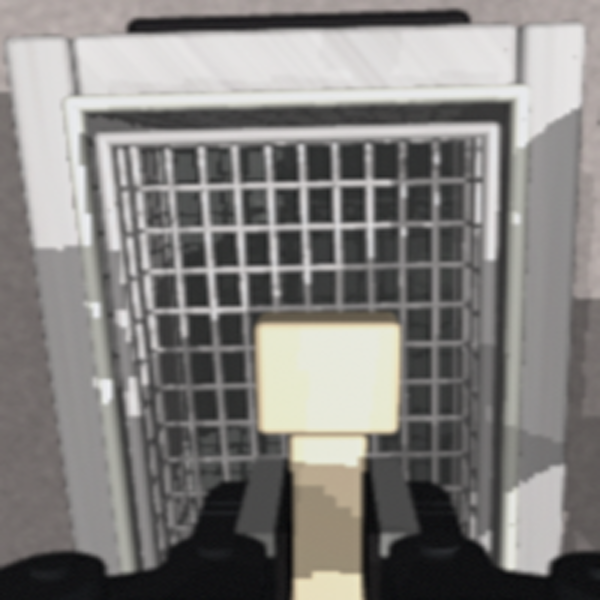

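The rim gives the basket centre at about (489,116) and +y at 95.7°. That predicts the knob at (472,290), which agrees with the top view's (471.5,292). I'll lower the specimen at basket y of about -25.

Call:
move_arm(targets=[[-0.2,-0.2,-0.5,0,0,-0.9,226],[-0.5,-0.4,1,0,0,-0.9,226],[-0.5,-0.4,3.5,0,0,-0.9,226],[-0.5,-0.4,6.5,0,0,-0.9,226],[-0.5,-0.4,9.5,0,0,-0.9,226],[-0.5,-0.4,12,0,0,-0.9,226],[-0.5,-0.4,14,0,0,-0.9,226],[-0.5,-0.4,15,0,0,-0.9,226],[-0.5,-0.4,15,0,0,-0.9,226],[-0.5,-0.4,15,0,0,-0.9,226]])

```text
clock: 12.02
position: [492.1, 90.8, 180.0]
ee_rot: [-0.05, 0.999, 0.0, 0.001]
contact_force: [-0.3, -0.1, 0.4]
gripper_width: 10.6
```

```bash
python3 wl.py w7
```

```text
12.025 [492.08328504  90.79952551 180.00826298] [-4.98866822e-02  9.98754576e-01  2.17728186e-04  7.54230868e-04] [ 5.07685735e-01  2.19368248e-01 -3.69563415e-01  3.32324582e-04
 -9.80319092e-01 -4.08055721e-01] 10.598991300137616 [-0.33281061 -0.05986789  0.44963876]
```

View pics/w7.png

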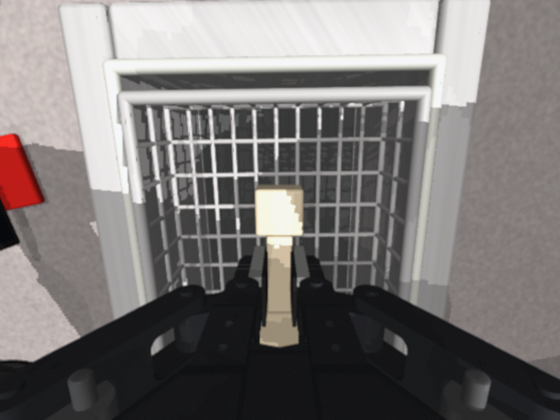

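The specimen is centred inside the basket, with its end at (279,210) and both side walls clear. I'll lower it in small steps until I feel contact.

Call:
move_arm(targets=[[0,0,0.4,0,0,0,226],[0,0,0.7,0,0,0,226],[0,0,0.9,0,0,0,226],[0,0,0.9,0,0,0,226]])

```text
clock: 12.58
position: [491.4, 90.6, 170.1]
ee_rot: [-0.05, 0.999, -0.0, -0.0]
contact_force: [0.8, 0.3, -0.5]
gripper_width: 10.4
```

Call:
move_arm(targets=[[0,0,0.1,0,0,0,226],[0,0,0.1,0,0,0,226]])

```text
clock: 12.82
position: [491.5, 90.7, 169.3]
ee_rot: [-0.05, 0.999, -0.0, -0.0]
contact_force: [0.1, 0.4, -1.0]
gripper_width: 10.2
```

Call:
move_arm(targets=[[0,0,0.1,0,0,0,226],[0,0,0.1,0,0,0,226]])

```text
clock: 13.08
position: [491.6, 90.7, 168.6]
ee_rot: [-0.05, 0.999, 0.0, 0.0]
contact_force: [-1.3, -0.3, 1.0]
gripper_width: 10.4
```

Call:
move_arm(targets=[[0,0,0.1,0,0,0,226],[0,0,0.1,0,0,0,226]])

```text
clock: 13.32
position: [491.7, 90.7, 168.3]
ee_rot: [-0.05, 0.999, -0.0, 0.0]
contact_force: [-1.2, 1.5, 5.6]
gripper_width: 10.3
```

```bash
python3 wl.py w8
```

```text
13.325 [491.67662545  90.70561448 168.26676954] [-5.00650250e-02  9.98745883e-01 -1.62848724e-05  3.91791899e-04] [ 5.07992373e-01  2.31753233e-01 -3.86529920e-01  4.61173058e-04
 -9.51824763e-01 -4.08087881e-01] 10.335833504751431 [-1.24211908  1.54753997  5.57735218]
```

View pics/w8.png

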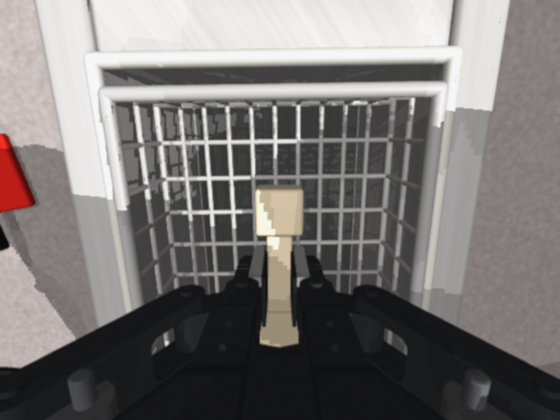

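Contact: 5.6 N at z 168.3, as predicted. I'll open gently, then withdraw.

Call:
move_arm(targets=[[0,0,0,0,0,0,222],[0,0,0,0,0,0,218],[0,0,0,0,0,0,212],[0,0,0,0,0,0,200],[0,0,0,0,0,0,180],[0,0,0,0,0,0,160],[0,0,0,0,0,0,160]])

```text
clock: 14.25
position: [491.5, 90.6, 167.3]
ee_rot: [-0.05, 0.999, -0.0, 0.0]
contact_force: [-0.5, -0.4, 0.1]
gripper_width: 31.8
```

Call:
move_arm(targets=[[0,0,-0.5,0,0,0,160],[0,0,-2,0,0,0,160],[0,0,-5,0,0,0,160],[0,0,-9,0,0,0,160],[0,0,-14,0,0,0,180],[0,0,-19,0,0,0,220],[0,0,-22,0,0,0,255],[0,0,-22,0,0,0,255]])

```text
clock: 15.25
position: [492.3, 90.8, 391.4]
ee_rot: [-0.05, 0.999, 0.001, 0.004]
contact_force: [-0.2, -0.6, -0.8]
gripper_width: -0.2
```

```bash
python3 wl.py w9
```

```text
15.25 [492.2650498   90.76941381 391.36656231] [-0.04988751  0.99874724  0.00132933  0.00366371] [ 5.07806856e-01  9.13968105e-02  1.01758720e-02  8.57803334e-04
 -1.48182753e+00 -4.08062558e-01] -0.24380481721305067 [-0.17564787 -0.58075406 -0.82906395]
```

View pics/w9.png

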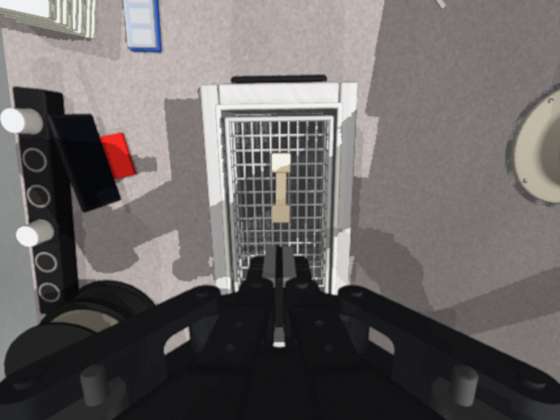

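The specimen lies whole and free on the basket floor at (281,188). Next I'll refine the knob position from the first top picture's depth.

```bash
python3 - <<'E'
from h import *
a=np.load('top0.npz');K,T,d=a['K'],a['T'],a['d'];Ti=np.linalg.inv(T)
v,u=np.mgrid[190:226,165:205];v,u=v.ravel(),u.ravel();z=d[v,u]
P=(np.linalg.inv(K)@np.c_[u,v,np.ones(len(u))].T)*z
W=(Ti[:3,:3]@P).T+Ti[:3,3]
m=(W[:,2]>300)&(W[:,2]<345);print(m.sum(),u[m].mean(),v[m].mean(),W[m].mean(0),W[m].min(0),W[m].max(0))
s=arm.read_state();R=Ro.from_quat(s['ee_rot']).as_matrix()
k=np.array([W[m][:,0].mean(),W[m][:,1].mean(),340]);print(R.T@(k-s['position']))
E
```

```text
160 184.55 207.3625 [468.34731888 287.94815139 325.94351777] [444.30532902 264.25278486 312.57751421] [493.88538442 313.68517375 337.93703605]
[  3.54954603 198.45821888  49.3255618 ]
```

Call:
move_arm(targets=[[0,3,0,0,0,0,255],[0.1,8,0,0,0,0,255],[0.1,13,0,0,0,0,255],[0.2,17,0,0,0,0,255],[0.2,19.5,0,0,0,0,255],[0.2,20,0,0,0,0,255],[0.2,20,0,0,0,0,255]])

```text
clock: 16.18
position: [469.6, 289.0, 387.0]
ee_rot: [-0.05, 0.999, -0.0, -0.0]
contact_force: [-0.2, -0.3, -0.1]
gripper_width: -0.1
```

```bash
python3 wl.py w10; python3 - <<'E'
from h import *
grab('side','side1.png')
im=cv2.imread('pics/side1.png');cv2.imwrite('pics/side1z.png',cv2.resize(im[40:240,150:350],None,fx=3,fy=3,interpolation=cv2.INTER_CUBIC))
E
```

```text
16.175 [469.59196884 288.96560271 387.02091654] [-4.97532503e-02  9.98761406e-01 -4.12838699e-04 -3.11847700e-04] [ 8.45745738e-01  1.91125966e-01  1.18720264e-01  1.32315326e-04
 -1.49941694e+00 -7.46207629e-01] -0.08327446830480073 [-0.24017531 -0.30683849 -0.14100628]
```

View pics/side1z.png

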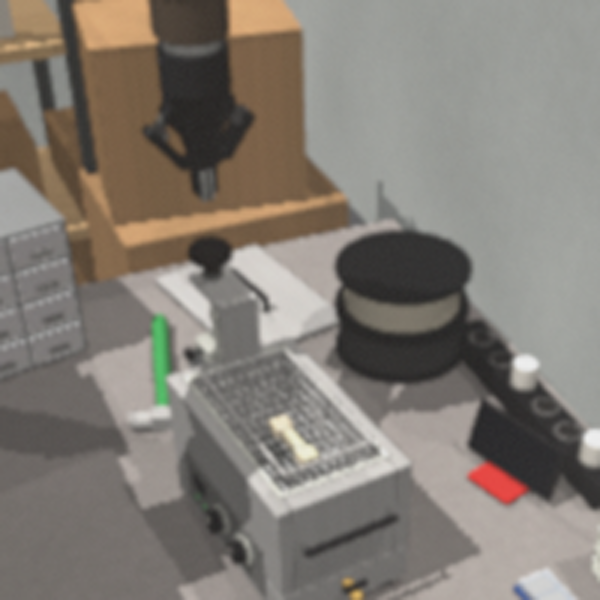

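View pics/w10.png

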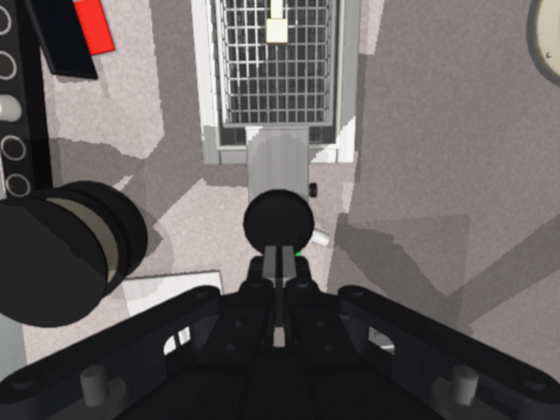

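The wrist view shows the knob at (279,222) and the specimen still lying in the basket. I'll check the centring.

```bash
python3 -c "
from h import *
print(wback('w10.npz',[[279,222]],327),wback('w10.npz',[[279,222]],318))"
```

```text
[[469.82710415 286.30298448 327.        ]] [[469.53670453 289.02328979 318.        ]]
```

Centred within 2–3 mm. I'll descend onto the knob, then press in stages.

Call:
move_arm(targets=[[0,0,2,0,0,0,255],[0,0,4,0,0,0,255],[0,0,5.3,0,0,0,255],[0,0,5.3,0,0,0,255],[0,0,5.3,0,0,0,255]])

```text
clock: 16.9
position: [470.0, 289.4, 335.3]
ee_rot: [-0.05, 0.999, 0.0, 0.001]
contact_force: [-0.3, -0.1, 0.8]
gripper_width: -0.0
```

Call:
move_arm(targets=[[0,0,0.4,0,0,0,255],[0,0,0.8,0,0,0,255],[0,0,1.2,0,0,0,255],[0,0,1.6,0,0,0,255],[0,0,1.6,0,0,0,255]])

```text
clock: 17.52
position: [469.7, 289.6, 320.0]
ee_rot: [-0.05, 0.999, 0.001, 0.001]
contact_force: [-1.7, 0.2, 6.1]
gripper_width: -0.2
```

Call:
move_arm(targets=[[0,0,0.5,0,0,0,255],[0,0,1,0,0,0,255],[0,0,1.5,0,0,0,255],[0,0,2,0,0,0,255],[0,0,2.5,0,0,0,255],[0,0,3,0,0,0,255],[0,0,3.5,0,0,0,255],[0,0,4,0,0,0,255],[0,0,4.5,0,0,0,255],[0,0,5,0,0,0,255],[0,0,5.5,0,0,0,255],[0,0,6,0,0,0,255],[0,0,6,0,0,0,255]])

```text
clock: 19.15
position: [469.8, 289.6, 261.3]
ee_rot: [-0.05, 0.999, 0.001, 0.001]
contact_force: [-4.0, -1.3, 11.2]
gripper_width: 0.3
```

Call:
move_arm(targets=[[0,0,0.4,0,0,0,255],[0,0,0.8,0,0,0,255],[0,0,1.1,0,0,0,255],[0,0,1.3,0,0,0,255],[0,0,1.3,0,0,0,255],[0,0,1.3,0,0,0,255]])

```text
clock: 19.9
position: [469.8, 289.7, 248.1]
ee_rot: [-0.05, 0.999, 0.001, 0.001]
contact_force: [-4.5, -0.8, 9.7]
gripper_width: 0.0
```

```bash
python3 wl.py w11;  python3 - <<'E'
from h import *
grab('side','side2.png')
im=cv2.imread('pics/side2.png');cv2.imwrite('pics/side2z.png',cv2.resize(im[40:240,150:350],None,fx=3,fy=3,interpolation=cv2.INTER_CUBIC))
E
```

```text
19.9 [469.78713691 289.67336515 248.05172519] [-5.03701981e-02  9.98729713e-01  5.07162534e-04  1.24340899e-03] [ 8.46885350e-01  2.47217305e-01 -1.48896711e-01  1.15950243e-03
 -1.17221857e+00 -7.46550911e-01] 0.04607487660697806 [-4.54907096 -0.79752479  9.70125151]
```

View pics/side2z.png

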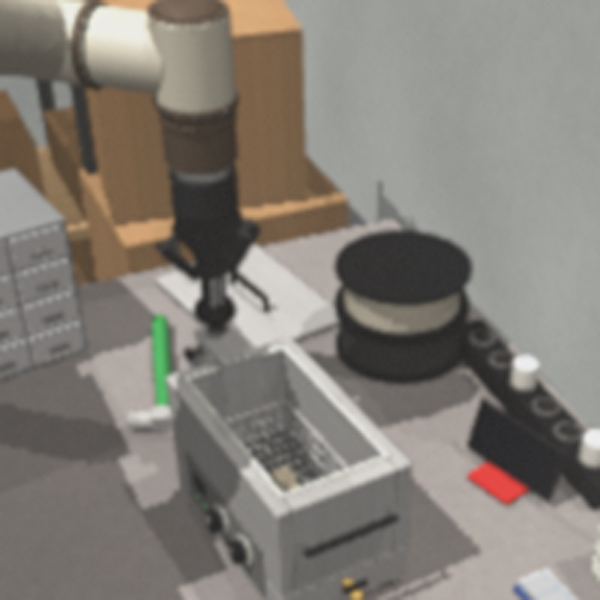

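View pics/w11.png

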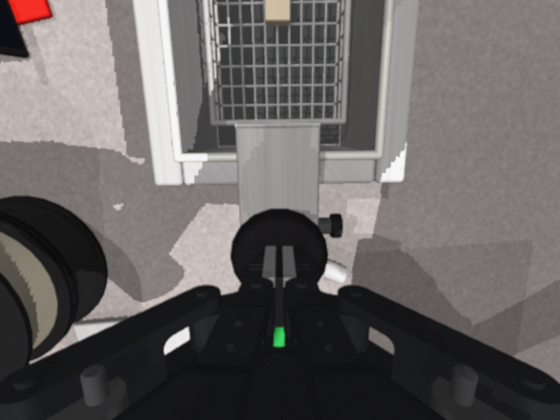

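```bash
python3 - <<'E'
from h import *
for f,boxes in (('w10.npz',[(262,205,295,240),(255,135,300,180)]),('w11.npz',[(245,222,262,250),(297,222,312,250),(262,215,295,240),(250,130,305,190)])):
    a=np.load(f);M=a['M'];R=Ro.from_quat(a['q']).as_matrix();Rc=R@M[:3,:3];c=R@M[:3,3]+a['pos']
    for b in boxes:
        v,u=np.mgrid[b[1]:b[3],b[0]:b[2]];v,u=v.ravel(),u.ravel();z=a['d'][v,u]
        W=((Rc@np.linalg.inv(a['K'])@np.c_[u,v,np.ones(len(u))].T)*z).T+c
        print(f,b,np.median(W[z>0][:,2]),np.std(W[z>0][:,2]))
for i in range(3):
    arm.get_image('top'); s=arm.read_state();print(s['position'][2],s['contact_force'])
E
```

```text
w10.npz (262, 205, 295, 240) 328.01456783001646 0.6310052805687412
w10.npz (255, 135, 300, 180) 289.3945117194474 0.6890573247437713
w11.npz (245, 222, 262, 250) 248.61108699110648 1.186819836653346
w11.npz (297, 222, 312, 250) 248.6612079247506 1.1670392524726945
w11.npz (262, 215, 295, 240) 248.639178181113 1.0131209060114001
w11.npz (250, 130, 305, 190) 210.56213235991981 0.6524623420488895
248.05675863321864 [-4.09775408 -1.5181006   9.88115077]
248.06099688937792 [-4.37399833 -0.55246072 10.17670538]
248.03616547440956 [-4.33905798 -0.86322877 10.93910675]
```

Depth images give a travel of 79.4 mm from the knob and 78.8 mm from the strap, and TCP height gives 79.0 mm. All are inside the 76–83 mm window. The hold is steady, so I'm handing in.

```bash
python3 -c "
from bench import arm
print(arm.job_done()); s=arm.read_state();print(s['clock'],s['position'],s['contact_force'])"
```

```text
the job is handed in; nothing more can be done
None
the job is handed in; nothing more can be done
```

The specimen is lying in the basket, and the robot is holding the knob down at the third click. I handed the job in at about 20 s of the 51 s allowed.

- **Specimen:** I gripped the waisted piece with the fingers closed only about 1 mm past contact. It went down on the basket floor with about 6 N of contact, and I let go before withdrawing. After release, the pictures showed it whole and free in the raised basket. Once the basket was down, only its end was in view, still inside.
- **Knob:** It is held about 79 mm down, inside the 76–83 mm window. Tool height gave 79.0 mm, the knob's depth reading 79.4 mm and the strap's 78.8 mm. The push was steady at about 10 N upward and 4 N sideways.
- **Not confirmed:** The grip force itself can't be read, so its lightness is inferred from the finger width. The force readings were too noisy to show the third click, so that rests on the travel alone. I also took no final close picture of the board, but nothing touched the bars or the other items during the moves.

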